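# Refit the tuning knob of the frequency meter

## Robot

A 6-joint arm with a two-finger parallel gripper is mounted at the origin on a cart in front of the work surface, level with it; the furniture and walls round the work are solid. World frame = base frame: x ahead of the robot, y to its left, z up, the work surface at z = 0. Lengths are in m, angles in rad, forces in N, time in s.
With the tool pointing down it reaches from about 0.3 to 0.775 m from the base axis. Payload 14.6 kg.
Tool frame: the origin (TCP) lies at the centre of the arm's flange, where the gripper is bolted on; the fingertips stand 199 mm ahead of it and the grasp point (between the pads) lies 180 mm ahead of it; z points along the fingers, y is the line along which they close (so a half turn about z gives the same grasp; the last joint's range is limited). The gripper opens to 94 mm and grips with 3 to 60 N. Pads are 16 mm wide; open, the fingers measure 119 mm over their backs; the gripper's body (75 mm by 177 mm) begins 78 mm behind the grasp point.
Start: joints at [-1.275, 0.3, 1.521, -0, 1.321, -0.067], TCP at [0.195, -0.514, 0.405] pointing down, gripper open.
Joint ranges: [-3.03, 3.03], [-0.79, 2.21], [0.23, 2.52], [-1.04, 4.18], [0, 3.07], [-2.55, 2.55]. Speed limits (rad/s): [2.22, 2.22, 2.57, 3.14, 3.14, 3.14].

## Interface

Orientations are given as a rotation vector (axis times angle).
In Python, from station import sensors, optics, job_done gives the robot as it stands.
- The arm moves only by the shell command python3 -m handwheel 'ROWS' [FORCE]. ROWS is JSON, a list of rows, each an object of numbers: "tx", "ty", "tz": the shift along the tool's x, y, z in m; "roll": the turn about the tool's z in rad; "claw": the closure, from 0 (fully open) to 1 (shut). A call has 1 to 20 rows; each row is the pose to reach, as a shift and turn from the pose commanded when the call began, along the tool's axes at that moment; what a row does not reach only later rows make up. A row lasts 1/8 s, in which the tool goes at most 62.5 mm and 10.7 degrees, less where a joint would pass 70% of its speed; a pose out of reach is approached as far as the arm can. A call with a gripper value outside its range is refused whole. The fingers move at their own pace and stop on an object; FORCE is the grip in N (left out, the last holds). Time passes only in rows, so rows that repeat a pose let the fingers close. It gives the time, the measured TCP pose, the force, the opening and the grip force at its end, in the units of the state.
- sensors.sense(): the state, without advancing time (a new reading comes with each control period).
- optics.get_image(name): name is "side" or "top" or "wrist"; returns the picture (400x640x3 uint8, red, green, blue); there is no depth.
- optics.get_calibration(name): a dict with "intrinsics" (3x3 intrinsics, pixels), "eye" and "attitude" of the camera in the world. Camera axes: x right, y down, z forward; pixel columns grow to the right and rows downward; lengths in m; the calibration is good to about 2 mm. The wrist camera is an equidistant fisheye: a pixel r from the principal point sees the ray r / f radians off the axis. A picture is of the moment at which its call begins: read the wrist's pose just before it. get_calibration takes no time and is no camera call; for the wrist camera it gives the pose at the moment of the call.
- job_done(): hands the job in; it is judged then, once.
Trained networks look in the newest picture that a camera, given by its name, has taken for a name from the list of things; names that differ only in an ending like _2 or _b are one class to them, and where a whole thing is asked for, a point or a joint stands for the part that bears it (a point fixed in the world has none). Each returns a list of dicts, best first, with "conf" (0 to 1); they miss things now and then, are a little off and sometimes report something else, mostly with a low value. They report only what shows in the picture. A call takes as long as a camera call.
- optics.recognise(camera, target): "at" ([x, y, z] in m, in world coordinates, good to about 4 mm: the middle of the surface that is visible of it).
- optics.cut_out(camera, target): "pixels" (400x640 bool, what is visible of it).
- optics.mark_of(camera, target): "at" ([x, y, z] in m, in world coordinates, good to about 4 mm: a listed point, or the origin of a listed thing).
The state is a dict: "clock": time; "joint_positions": joint angles; "qvel": joint speeds; "joint_efforts": joint torques, N m; "position": TCP position; "eef_rot": TCP orientation; "wrist_force": force on the tool from outside, world axes, zero at the start; "wrist_torque": the same for the moment, N m; "width": opening from 0.0 (shut) to 1.0 (fully open); "gripper_force": force on a finger pad.
Only numpy, scipy, OpenCV 4.12 (cv2) and the standard library are available. Lean on these libraries where they do the work, as an engineer would, in place of code of your own. Each camera call takes 0.05 s, during which the arm holds its last target. There are 200 camera calls.

## Task

The tuning knob has come off the frequency meter. Swing the reading lens to the right, clear of the dial, set the round fluted knob with the white pointer line on the bare shaft with its line over the red mark on the dial so that the flats match, let go of it there, and press it down until it snaps fully home. Then swing the lens back over the dial as far as its stop, and leave the other things where they are.

Things in the scene. Friction and masses are not known exactly. Their poses are not given: they have to be found in the camera images.
- freq_meter: Frequency meter, fixed: an olive box 160 (x) x 170 (y) x 70 mm, panel uppermost, with a carrying handle 24 mm out on its left (+y) side. Origin under its centre; z up. On the panel: the dial with the bare shaft at x = -30, y = -25 mm; fittings up to 13 mm tall along its left side and right rear; the 15 mm post of the reading lens at x = +60, y = -25, 145 mm above the table with its hub.
- shaft_seat (a point): On the shaft's axis, on the shoulder (22 mm across, 78 mm above the table) where the knob's underside rests when home; z up, x towards the shaft's flat. The bright steel shaft stands 16 mm above the shoulder, 12 mm in diameter, chamfered over the top 2 mm, with a flat along its whole length 3.4 mm from the axis. Two sprung balls stick out of its +y and -y sides 5 mm above the shoulder.
- dial_mark (a point): Middle of the red bar on the ivory dial disc (64 mm across, just below the shoulder), 24.5 mm from the shaft's axis. The disc turns with the shaft; the red bar lies on the side of the shaft's flat and points straight out from the axis.
- tuning_shaft (a joint): Angle of the tuning shaft in rad, positive anticlockwise from above, range -1.6 to 1.6; at 0 the flat faces the meter's +x. Stiff (about 0.06 N m), it stays where it is left.
- tuning_knob: The knob to be fitted, upright on the mat: black, round, finely fluted, 32 mm across, 26 mm tall, about 60 g, with a bright dot in the middle of its top and a white line from there to the rim and down the side. Origin at the centre of its underside; z up out of its top; the white line lies along +x.
- knob_bore (a point): Centre of the mouth of the knob's D-shaped bore (same point and axes as the knob's origin). The bore is open below, 17 mm deep, its flat under the white line (+x); about 0.6 mm clearance all round, and 0.1 rad off is still accepted. Small beads inside its mouth snap behind the shaft's balls.
- knob_top (a point): Centre of the knob's flat top, 26 mm above its underside: press here. Flats matched, the knob drops over the shaft and rests on the balls, leaning a little at most, underside 5 to 7 mm above the shoulder; about 10 to 18 N straight down then snaps it past them onto the shoulder. Flats not matched, it stays up on the shaft's end, about 16 mm above the shoulder.
- lens_arm (a joint): Swing of the reading lens in rad: 0 = over the dial, against its stop; it grows as the lens swings to the right (anticlockwise from above, the lens moving towards the meter's -y), to a stop at 1.25. Stiff (about 0.12 N m), it stays where it is left.
- lens_hinge (a point): On the vertical hinge axis of the lens arm, at the height of the arm's and lens's middle plane, 134 mm above the table. Its -x axis points along the arm to the lens.
- lens_center (a point): Centre of the round reading lens, 90 mm from the hinge: clear glass in a black ring 60 mm across and 9 mm thick. A brass finger peg 11 mm thick stands on the ring's far end, 27.5 mm beyond the centre, up to 20 mm above the lens's middle plane. The ring's edge, the arm (10 mm wide) or the peg can be pushed.
- service_mat: Dark green service mat, 110 (x) x 220 (y) x 3 mm, fixed, in front of the meter. Origin under its centre.
- spare_knob: Another knob on the mat, not to be used: black, smooth, 33 mm across, 24 mm tall, a raised bar across its top and no white line. Origin at the centre of its underside.
- jack_plug: Brass jack plug lying on the table, 15 x 67 x 15 mm, long along its y. Origin at the centre of its underside.
- spares_tin: Shut olive spares tin, 76 x 93 x 36 mm, on the table. Origin at the centre of its underside.
- valve_carton: Orange-brown upright carton, 35 x 34 x 75 mm. Origin at the centre of its underside.
- compass: Round closed pocket compass, camouflage pattern, 64 x 55 x 20 mm. Origin at the centre of its underside.

How it is judged:
By the outcome, as a careful person would: the job done as asked, in the order asked, and still so for the second after the job is handed in, with the robot touching nothing.
It also fails if it takes over 54 s, if anything falls off the work surface, if the arm or the gripper's body presses on something with over 40 N, if the wrist force passes 120 N, or if a joint passes its speed limit or range.

## Working session

There is one attempt and no reset: what is moved stays moved. The work goes in short steps, Python scripts to look and compute and a shell command to move; the robot and the scene stay as the last step left them, time stands still between calls to the robot, and variables do not carry over. Pictures are saved under pics/ and viewed, at most 11 in all, crops included, and the job is handed in when it is done.

```bash
mkdir -p pics; cat > h.py <<'E'
import numpy as np, cv2
from station import sensors, optics, job_done
from scipy.spatial.transform import Rotation as R
def save(cam,name): 
    im=optics.get_image(cam); cv2.imwrite(f'pics/{name}.png',im[:,:,::-1]); return im
def tool(p):  # world point -> tool shift for TCP commanded
    s=sensors.sense(); return R.from_rotvec(s['eef_rot']).as_matrix().T@(np.array(p)-np.array(s['position']))
E
python3 - <<'E'
from h import *
s=sensors.sense(); print(s['clock'],s['position'],s['eef_rot']); print(R.from_rotvec(s['eef_rot']).as_matrix().round(3))
a=save('top','t0'); b=save('side','s0')
for c in ('top','side'):
    for t in ['freq_meter','shaft_seat','dial_mark','tuning_knob','knob_top','lens_hinge','lens_center','spare_knob','service_mat','valve_carton','spares_tin','compass','jack_plug']:
        r=optics.mark_of(c,t); print(c,t,[(np.round(d['at'],4).tolist(),round(d['conf'],2)) for d in r[:2]])
    k=optics.get_calibration(c); print(c,np.round(k['eye'],3),k['intrinsics'])
print(sensors.sense()['clock'])
E
```

```text
0.0 [ 0.19517191 -0.51415564  0.40407916] [-3.08886328e+00 -5.66582158e-01  2.31165762e-04]
[[ 0.935  0.355 -0.   ]
 [ 0.355 -0.935  0.001]
 [ 0.    -0.001 -1.   ]]
top freq_meter [([0.5284, -0.3483, -0.0001], 0.6)]
top shaft_seat [([0.4935, -0.3288, 0.0716], 0.53)]
top dial_mark [([0.5119, -0.348, 0.0749], 0.62)]
top tuning_knob [([0.3973, -0.2341, -0.0], 0.46), ([0.4818, -0.3264, 0.1343], 0.26)]
top knob_top [([0.3941, -0.2372, 0.0272], 0.56)]
top lens_hinge [([0.5087, -0.414, 0.1364], 0.56)]
top lens_center [([0.4803, -0.3301, 0.1347], 0.94), ([0.5279, -0.3521, 0.0037], 0.45)]
top spare_knob [([0.474, -0.1761, 0.0028], 0.62), ([0.5197, 0.4256, 0.0004], 0.34)]
top service_mat [([0.4027, -0.232, 0.0084], 0.78), ([0.5669, -0.0266, 0.0], 0.24)]
top valve_carton [([0.6383, -0.0246, -0.0021], 0.42)]
top spares_tin [([0.4443, 0.0034, -0.0016], 0.83)]
top compass [([0.4811, -0.3271, 0.1364], 0.71), ([0.5182, 0.4287, -0.0006], 0.54)]
top jack_plug [([0.562, -0.0262, 0.0004], 0.55)]
top [0.339 0.025 1.483] [[445.21815561   0.         313.82914193]
 [  0.         445.21815561 199.84903695]
 
[... 307 characters left out ...]
, -0.2332, 0.028], 0.47)]
side lens_hinge [([0.3969, -0.2383, 0.0042], 0.6), ([0.5126, -0.4139, 0.1343], 0.56)]
side lens_center [([0.4807, -0.3283, 0.1347], 0.74)]
side spare_knob [([0.4692, -0.1779, 0.0028], 0.66)]
side service_mat [([0.4, -0.2337, 0.0006], 0.83), ([0.5168, -0.4157, 0.1322], 0.36)]
side valve_carton [([0.498, -0.3212, 0.0799], 0.73), ([0.6449, -0.0221, 0.0021], 0.68)]
side spares_tin [([0.4449, -0.0008, -0.001], 0.95)]
side compass [([0.5205, 0.4268, 0.0008], 0.57)]
side jack_plug [([0.5637, -0.0346, -0.0043], 0.52)]
side [-0.07   0.855  0.598] [[416.39317737   0.         324.44493519]
 [  0.         416.39317737 199.06100521]
 [  0.           0.           1.        ]]
1.4
```

View pics/t0.png

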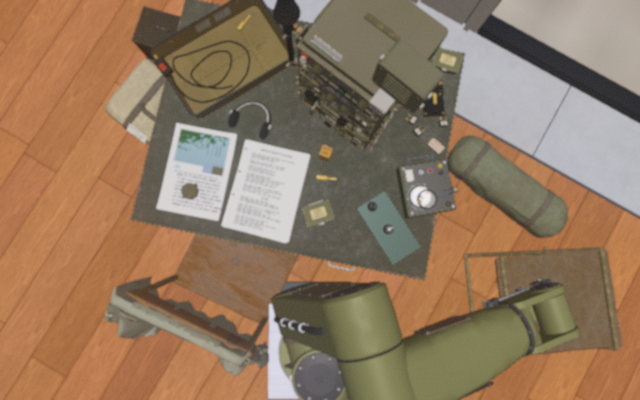

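View pics/s0.png

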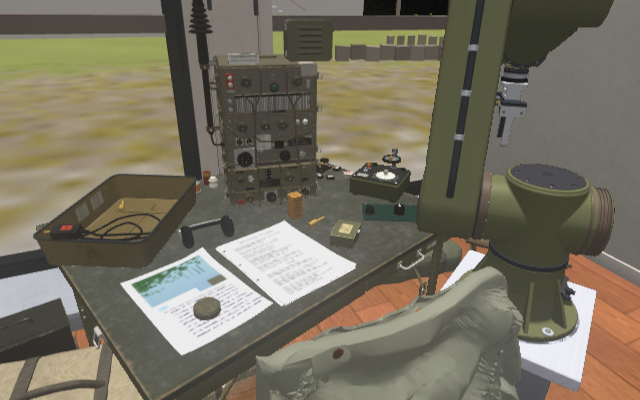

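The top view shows the meter at about (425,187) with the lens over its dial, and the mat at about (388,228) with two knobs at (372,207) and (388,229). The side view shows the same things, with the knobs near (365,210) and (400,210). I'll move over the work for a closer wrist view.

```bash
python3 -m handwheel '[{"tx":0.05,"ty":-0.022,"claw":1},{"tx":0.1,"ty":-0.045,"claw":1},{"tx":0.15,"ty":-0.067,"claw":1},{"tx":0.2,"ty":-0.09,"claw":1},{"tx":0.25,"ty":-0.112,"claw":1},{"tx":0.303,"ty":-0.135,"claw":1},{"tx":0.303,"ty":-0.135,"claw":1}]' 20
python3 - <<'E'
from h import *
k=optics.get_calibration('wrist');print(k)
save('wrist','w0')
for t in ['shaft_seat','dial_mark','tuning_knob','knob_top','lens_hinge','lens_center','spare_knob','freq_meter']:
    print(t,[(np.round(d['at'],4).tolist(),round(d['conf'],2)) for d in optics.mark_of('wrist',t)[:2]])
s=sensors.sense();print(s['clock'],s['position'],s['eef_rot'],s['joint_positions'])
E
```

```text
{'intrinsics': array([[309.70691629,   0.        , 320.81991873],
       [  0.        , 309.70691629, 192.96629905],
       [  0.        ,   0.        ,   1.        ]]), 'eye': array([ 0.26137122, -0.48984831,  0.38455173]), 'attitude': array([ 2.4161871 , -1.6675114 , -0.20285523])}
shaft_seat []
dial_mark []
tuning_knob []
knob_top []
lens_hinge []
lens_center []
spare_knob []
freq_meter []
1.85 [ 0.19517829 -0.51420021  0.40462868] [-3.09003403e+00 -5.66677331e-01 -4.07645738e-05] [-1.27461829e+00  2.99927001e-01  1.52100492e+00  2.98250143e-05
  1.32068478e+00 -6.65760343e-02]invalid input at $[0]: expected keys tx, ty, tz, roll, claw
```

View pics/w0.png

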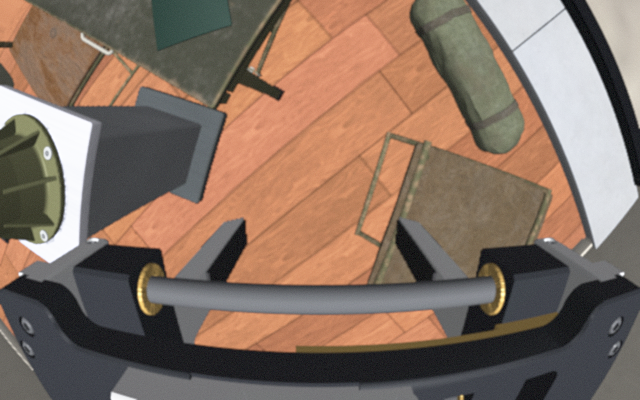

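The arm did not move because every row needs all five keys. The wrist view shows only the floor, with the mat's corner at (190,20) and the fingers at (220,250) and (420,250).

```bash
python3 -m handwheel '[{"tx":0.05,"ty":-0.022,"tz":0,"roll":0,"claw":1},{"tx":0.1,"ty":-0.045,"tz":0,"roll":0,"claw":1},{"tx":0.15,"ty":-0.067,"tz":0,"roll":0,"claw":1},{"tx":0.2,"ty":-0.09,"tz":0,"roll":0,"claw":1},{"tx":0.23,"ty":-0.112,"tz":0,"roll":0,"claw":1},{"tx":0.23,"ty":-0.135,"tz":0,"roll":0,"claw":1}]' 20
python3 - <<'E'
from h import *
k=optics.get_calibration('wrist');print(k['eye'],k['attitude'])
save('wrist','w1')
for t in ['shaft_seat','dial_mark','tuning_knob','knob_top','lens_hinge','lens_center','spare_knob','freq_meter']:
    print(t,[(np.round(d['at'],4).tolist(),round(d['conf'],2)) for d in optics.mark_of('wrist',t)[:2]])
s=sensors.sense();print(s['clock'],s['position'],s['eef_rot'],s['joint_positions'])
E
```

```text
clock: 2.6
position: [0.3634, -0.3049, 0.4045]
eef_rot: [-3.089, -0.57, -0.0]
wrist_force: [-0.6, -0.4, -0.9]
width: 0.398
gripper_force: 0.0
[ 0.4295346  -0.28036855  0.38443861] [ 2.41817368 -1.66465086 -0.20257511]
shaft_seat [([0.4007, -0.2376, 0.0006], 0.55)]
dial_mark []
tuning_knob [([0.3966, -0.2346, 0.0053], 0.94)]
knob_top [([0.391, -0.232, 0.033], 0.59)]
lens_hinge [([0.5124, -0.4155, 0.1317], 0.82), ([0.3935, -0.2329, 0.0054], 0.21)]
lens_center [([0.4782, -0.3287, 0.131], 0.68)]
spare_knob [([0.4676, -0.1795, 0.0051], 0.86)]
freq_meter [([0.5263, -0.3513, 0.0013], 0.8)]
3.05 [ 0.36224218 -0.30696766  0.40453313] [-3.09014674e+00 -5.65508865e-01  1.87847640e-04] [-7.80144018e-01  1.31772720e-01  1.72566587e+00 -2.64744831e-05
  1.28432657e+00  4.28657747e-01]
```

View pics/w1.png

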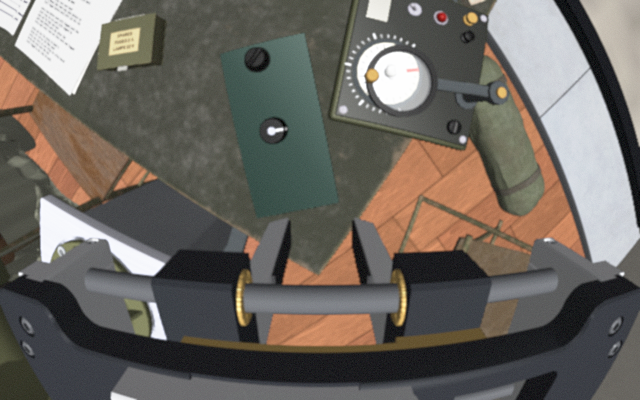

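The wrist view shows the fluted knob at (273,130) with its line pointing right. It also shows the spare knob at (257,60), the lens around (398,80) with its peg at (372,75), the hinge at (501,92) and the red mark at (412,70). Next I'll work out the arc for pushing the lens.

```bash
cat > arc.py <<'E'
from h import *
H=np.array([.5115,-.4145])
def arc(angs,off,P,Rm):
    for a in angs:
        t=np.radians(a);B=H+.09*np.array([np.cos(t),np.sin(t)])+off*np.array([np.sin(t),-np.cos(t)])
        d=np.array([*B,0])-P; print(a,B.round(4),(Rm.T@d)[:2].round(4))
E
python3 - <<'E'
from arc import *
s=sensors.sense();Rm=R.from_rotvec(s['eef_rot']).as_matrix();P=np.array([*s['position'][:2],0]);print(s['position'])
arc([110],.055,P,Rm);arc(range(112,168,9),.043,P,Rm)
k=optics.get_calibration('wrist');im=cv2.imread('pics/w1.png')
a=cv2.resize(im[105:155,245:305],None,fx=7,fy=7,interpolation=2);b=cv2.resize(im[30:125,335:465],None,fx=4,fy=4,interpolation=2)
c=np.zeros((400,800+140,3),np.uint8);c[:350,:420]=a;c[:380,420:940]=b;cv2.imwrite('pics/c1.png',cv2.resize(c,(800,340)))
E
```

```text
[ 0.36224218 -0.30696766  0.40453313]
110 [ 0.5324 -0.3111] [0.1577 0.0641]
112 [ 0.5177 -0.3149] [0.1425 0.0625]
121 [ 0.502  -0.3152] [0.1278 0.0572]
130 [ 0.4866 -0.3179] [0.1124 0.0543]
139 [ 0.4718 -0.323 ] [0.0968 0.0538]
148 [ 0.458  -0.3303] [0.0812 0.0558]
157 [ 0.4455 -0.3398] [0.0662 0.0601]
166 [ 0.4346 -0.351 ] [0.0521 0.0668]
```

```bash
python3 -m handwheel '[{"tx":0.052,"ty":0.021,"tz":0,"roll":0,"claw":1},{"tx":0.105,"ty":0.043,"tz":0,"roll":0,"claw":1},{"tx":0.158,"ty":0.064,"tz":0,"roll":0,"claw":1},{"tx":0.158,"ty":0.064,"tz":0.042,"roll":0,"claw":1},{"tx":0.158,"ty":0.064,"tz":0.083,"roll":0,"claw":1},{"tx":0.1425,"ty":0.0625,"tz":0.083,"roll":0,"claw":1},{"tx":0.128,"ty":0.057,"tz":0.083,"roll":0,"claw":1},{"tx":0.1125,"ty":0.0545,"tz":0.083,"roll":0,"claw":1},{"tx":0.097,"ty":0.054,"tz":0.083,"roll":0,"claw":1},{"tx":0.081,"ty":0.056,"tz":0.083,"roll":0,"claw":1},{"tx":0.066,"ty":0.06,"tz":0.083,"roll":0,"claw":1},{"tx":0.052,"ty":0.067,"tz":0.083,"roll":0,"claw":1},{"tx":0.055,"ty":0.06,"tz":0.04,"roll":0,"claw":1},{"tx":0.04,"ty":0.03,"tz":0,"roll":0,"claw":1},{"tx":0.01,"ty":0.02,"tz":0,"roll":0,"claw":0.3},{"tx":0.01,"ty":0.02,"tz":0,"roll":0,"claw":0.3}]' 20
python3 - <<'E'
from h import *
k=optics.get_calibration('wrist');s=sensors.sense()
np.savez('w2.npz',eye=k['eye'],att=k['attitude'],K=k['intrinsics'],P=s['position'],r=s['eef_rot'])
im=save('wrist','w2')[:,:,::-1]
for t in ['shaft_seat','dial_mark','tuning_knob','knob_top','lens_hinge','lens_center']:
    print(t,[(np.round(d['at'],4).tolist(),round(d['conf'],2)) for d in optics.mark_of('wrist',t)[:2]])
print(s['position'],s['eef_rot'])
cv2.imwrite('pics/c2.png',cv2.resize(im[0:190,200:520],(800,475),interpolation=2))
E
```

```text
clock: 5.05
position: [0.3773, -0.3219, 0.4052]
eef_rot: [3.09, 0.564, -0.0]
wrist_force: [0.4, -0.4, 0.6]
width: 0.179
gripper_force: 0.0
shaft_seat []
dial_mark [([0.5083, -0.3461, 0.0785], 0.77), ([0.471, -0.1831, 0.0045], 0.41)]
tuning_knob [([0.3954, -0.2314, 0.006], 0.75)]
knob_top [([0.392, -0.2319, 0.0339], 0.56)]
lens_hinge [([0.3962, -0.2326, 0.0025], 0.69), ([0.5131, -0.4165, 0.1322], 0.68)]
lens_center [([0.4225, -0.3957, 0.1345], 0.77), ([0.5141, -0.4155, 0.1329], 0.32)]
[ 0.3772834  -0.32194831  0.40517675] [ 3.08978817e+00  5.64459931e-01 -4.88698637e-05]
```

View pics/c2.png

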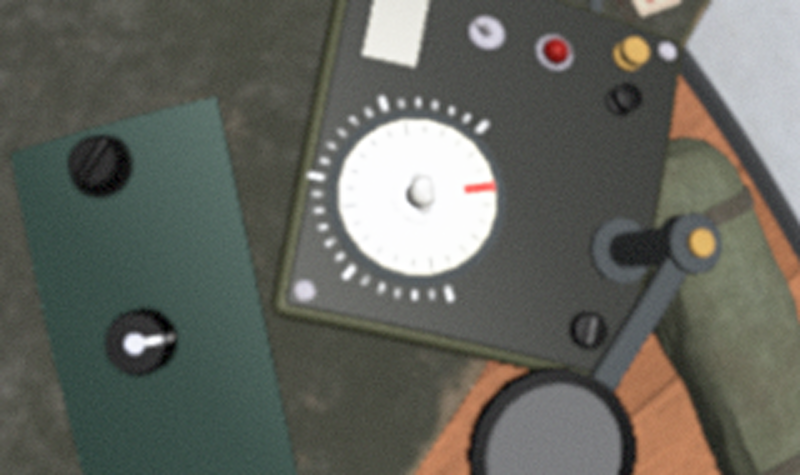

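The lens is clear now, at crop (550,440). The bare dial is at crop (418,197) with the red bar at (481,188), and the knob is at crop (138,343) with its line pointing right. I'll refine these by ray-plane intersection.

```bash
cat >> h.py <<'E'
def plane(px,z,eye,att,K):
    px=np.atleast_2d(px).astype(float);d=(px-K[:2,2])/K[0,0];th=np.linalg.norm(d,axis=1,keepdims=True)
    v=np.hstack([d/np.maximum(th,1e-9)*np.sin(th),np.cos(th)])@R.from_rotvec(att).as_matrix().T
    return (eye+v*((z-eye[2])/v[:,2])[:,None])[:,:2]
def circ(p):
    A=np.c_[2*p,np.ones(len(p))];c=np.linalg.lstsq(A,(p**2).sum(1),rcond=None)[0];return c[:2],np.sqrt(c[2]+c[:2]@c[:2])
def big(m):
    return max(cv2.findContours(m.astype(np.uint8),cv2.RETR_EXTERNAL,cv2.CHAIN_APPROX_NONE)[0],key=cv2.contourArea)[:,0]
E
python3 - <<'E'
from h import *
z=np.load('w2.npz');C=(z['eye'],z['att'],z['K']);im=cv2.imread('pics/w2.png').astype(int)
b,g,r=im[...,0],im[...,1],im[...,2]
def roi(m,x0,x1,y0,y1): o=np.zeros(m.shape,bool);o[y0:y1,x0:x1]=m[y0:y1,x0:x1];return o
m=roi(r>150,330,402,44,114);c,rad=circ(plane(big(m),.077,*C));print('dial',c.round(4),rad)
m=roi((r-g>60),375,402,60,90);p=np.argwhere(m)[:,::-1];q=plane(p,.077,*C);rd=q.mean(0);d=rd-c;print('red',rd,np.linalg.norm(d),np.degrees(np.arctan2(*d[::-1])),len(p))
# knob: white pixels on top plane
L=im.min(2);m=roi(L>110,235,280,120,152);p=np.argwhere(m)[:,::-1];w=L[m]-100.
q=plane(p,.029,*C);print(len(p))
mk=roi(im.max(2)<75,235,280,118,154)|m
k,rk=circ(plane(big(mk),.022,*C));print('knob',k.round(4),rk)
u,s,vt=np.linalg.svd(q-q.mean(0));print('axis',np.degrees(np.arctan2(vt[0,1],vt[0,0])))
t=(q-q.mean(0))@vt[0];print(np.c_[q[np.argsort(t)],np.sort(t)].round(4)[::4])
bright=roi(L>190,235,280,120,152);print('dot',plane(np.argwhere(bright)[:,::-1],.029,*C).mean(0),bright.sum())
Rm=R.from_rotvec(z['r']).as_matrix();print(np.degrees(np.arctan2(Rm[1,0],Rm[0,0])))
E
```

```text
dial [ 0.498 -0.326] 0.031794841399205354
red [ 0.51112786 -0.34795709] 0.02563525915796834 -59.113051923724214 40
108
knob [ 0.3961 -0.2327] 0.018067531551705967
axis -61.53200449418099
[[ 3.935e-01 -2.272e-01 -9.100e-03]
 [ 3.928e-01 -2.288e-01 -8.100e-03]
 [ 3.972e-01 -2.272e-01 -7.300e-03]
 [ 3.932e-01 -2.299e-01 -6.900e-03]
 [ 3.976e-01 -2.284e-01 -6.100e-03]
 [ 3.998e-01 -2.276e-01 -5.700e-03]
 [ 3.969e-01 -2.299e-01 -5.100e-03]
 [ 3.929e-01 -2.326e-01 -4.700e-03]
 [ 3.962e-01 -2.314e-01 -4.100e-03]
 [ 3.995e-01 -2.302e-01 -3.600e-03]
 [ 3.955e-01 -2.329e-01 -3.100e-03]
 [ 3.926e-01 -2.352e-01 -2.500e-03]
 [ 3.948e-01 -2.344e-01 -2.100e-03]
 [ 3.992e-01 -2.329e-01 -1.400e-03]
 [ 3.952e-01 -2.356e-01 -9.000e-04]
 [ 3.996e-01 -2.340e-01 -2.000e-04]
 [ 3.978e-01 -2.359e-01  6.000e-04]
 [ 3.971e-01 -2.374e-01  1.600e-03]
 [ 4.015e-01 -2.359e-01  2.300e-03]
 [ 4.008e-01 -2.374e-01  3.300e-03]
 [ 4.001e-01 -2.389e-01  4.300e-03]
 [ 3.994e-01 -2.404e-01  5.300e-03]
 [ 3.997e-01 -2.415e-01  6.500e-03]
 [ 4.001e-01 -2.427e-01  7.700e-03]
 [ 4.005e-01 -2.438e-01  8.800e-03]
 [ 4.020e-01 -2.445e-01  1.020e-02]
 [ 4.039e-01 -2.463e-01  1.270e-02]]
dot [ 0.39765853 -0.23431266] 64
20.705897953111045
```

```bash
python3 -m handwheel '[{"tx":0.024,"ty":-0.04,"tz":0,"roll":0,"claw":0.3},{"tx":0.048,"ty":-0.078,"tz":0.03,"roll":0,"claw":0.3},{"tx":0.048,"ty":-0.078,"tz":0.08,"roll":0,"claw":0.3},{"tx":0.048,"ty":-0.078,"tz":0.13,"roll":0,"claw":0.3},{"tx":0.048,"ty":-0.078,"tz":0.17,"roll":0,"claw":0.3},{"tx":0.048,"ty":-0.078,"tz":0.19,"roll":0,"claw":0.3},{"tx":0.048,"ty":-0.078,"tz":0.2,"roll":0,"claw":0.3},{"tx":0.048,"ty":-0.078,"tz":0.2,"roll":0,"claw":0.3}]' 20
python3 - <<'E'
from h import *
k=optics.get_calibration('wrist');s=sensors.sense()
np.savez('w3.npz',eye=k['eye'],att=k['attitude'],K=k['intrinsics'],P=s['position'],r=s['eef_rot'])
im=save('wrist','w3')[:,:,::-1];print(s['position'],s['wrist_force'])
cv2.imwrite('pics/c3.png',cv2.resize(im[120:290,200:440],(800,567),interpolation=2))
E
```

```text
clock: 6.4
position: [0.3961, -0.2316, 0.2045]
eef_rot: [-3.09, -0.567, 0.001]
wrist_force: [0.1, 0.4, 0.5]
width: 0.701
gripper_force: 0.0
[ 0.39612045 -0.2315556   0.20451839] [0.05015702 0.39879669 0.45233313]
```

View pics/c3.png

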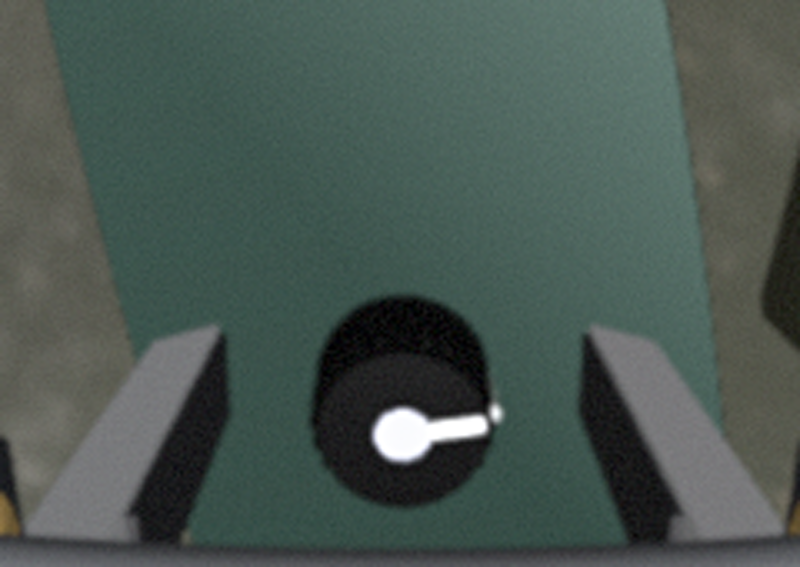

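The knob sits well between the fingers: its dot is at crop (402,435) and its line's end at (486,424).

```bash
python3 - <<'E'
from h import *
z=np.load('w3.npz');C=(z['eye'],z['att'],z['K']);im=cv2.imread('pics/w3.png');L=im.min(2)
m=np.zeros(L.shape,bool);m[230:265,300:347]=L[230:265,300:347]>120
p=np.argwhere(m)[:,::-1];q=plane(p,.029,*C)
dot=plane([200+402*.3,120+435*.3],.029,*C)[0];end=plane([200+486*.3,120+424*.3],.029,*C)[0]
print('dot',dot,'hand ang',np.degrees(np.arctan2(*(end-dot)[::-1])),np.linalg.norm(end-dot))
r=np.linalg.norm(q-dot,axis=1);f=q[(r>.0065)&(r<.0155)];d=f.mean(0)-dot;print(len(f),np.degrees(np.arctan2(d[1],d[0])))
f2=q[r<.0045].mean(0);print(f2)
Rm=R.from_rotvec(z['r']).as_matrix();print('yaw',np.degrees(np.arctan2(Rm[1,0],Rm[0,0])),'offset tool',(Rm.T@np.array([*(dot-z['P'][:2]),0]))[:2])
E
python3 -m handwheel '[{"tx":0,"ty":0,"tz":0,"roll":0,"claw":1},{"tx":0,"ty":0,"tz":0,"roll":0,"claw":1},{"tx":0,"ty":0,"tz":0,"roll":0,"claw":1},{"tx":0,"ty":0,"tz":0,"roll":0,"claw":1},{"tx":0,"ty":0,"tz":-0.03,"roll":0,"claw":1},{"tx":0,"ty":0,"tz":-0.08,"roll":0,"claw":1},{"tx":0,"ty":0,"tz":-0.12,"roll":0,"claw":1},{"tx":0,"ty":0,"tz":-0.12,"roll":0,"claw":1}]' 20
python3 - <<'E'
from h import *
k=optics.get_calibration('wrist');s=sensors.sense()
np.savez('w4.npz',eye=k['eye'],att=k['attitude'],K=k['intrinsics'],P=s['position'],r=s['eef_rot'])
im=save('wrist','w4')[:,:,::-1];print(s['position'],s['eef_rot'],s['width'],s['gripper_force'])
cv2.imwrite('pics/c4.png',cv2.resize(im[120:290,200:440],(800,567),interpolation=2))
E
```

```text
dot [ 0.39592241 -0.23214748] hand ang -61.27021743922731 0.013925291366676022
91 -59.24529078563389
[ 0.39592547 -0.23214515]
yaw 20.79564333124699 offset tool [-0.00039528  0.00048301]
clock: 7.45
position: [0.3962, -0.2317, 0.3272]
eef_rot: [3.086, 0.566, 0.006]
wrist_force: [-0.0, -0.2, -2.3]
width: 0.337
gripper_force: 20.0
[ 0.3961607  -0.23165834  0.32717551] [3.08647746 0.56620267 0.00561905] 0.3368163838481192 19.999876154272442
```

View pics/c4.png

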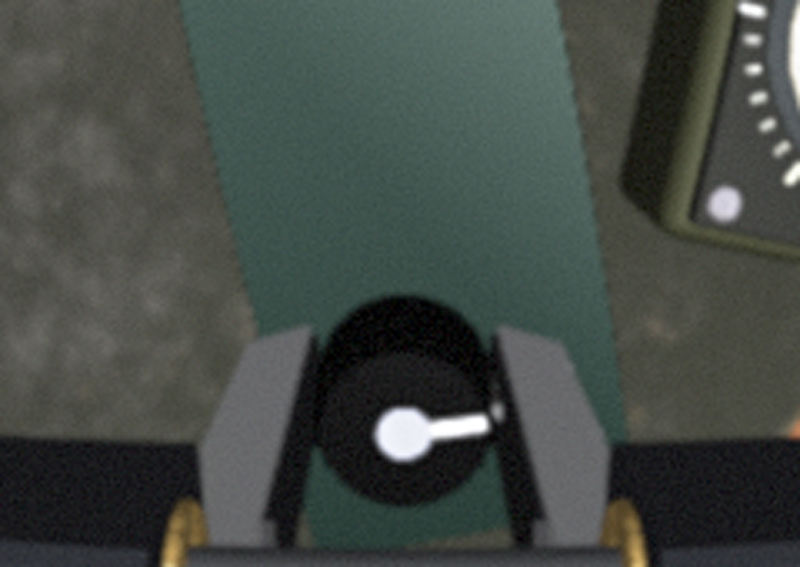

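The knob is held squarely, with its dot at crop (402,434) and its line's end at (487,423). I'll hover short of the dial for a closer look at the shaft and mark.

```bash
python3 -m handwheel '[{"tx":0,"ty":0.02,"tz":-0.04,"roll":0,"claw":1},{"tx":-0.006,"ty":0.06,"tz":-0.065,"roll":0,"claw":1},{"tx":-0.013,"ty":0.1,"tz":-0.065,"roll":0,"claw":1},{"tx":-0.013,"ty":0.1245,"tz":-0.065,"roll":0,"claw":1},{"tx":-0.013,"ty":0.1245,"tz":-0.065,"roll":0,"claw":1},{"tx":-0.013,"ty":0.1245,"tz":-0.065,"roll":0,"claw":1}]' 20
python3 - <<'E'
from h import *
k=optics.get_calibration('wrist');s=sensors.sense()
C=(k['eye'],k['attitude'],k['intrinsics']);P=s['position']
im=save('wrist','w5')[:,:,::-1].copy();print(P,s['eef_rot'],k['eye'])
seed=[(d['at'],d['conf']) for d in optics.mark_of('wrist','dial_mark')[:1]+optics.mark_of('wrist','shaft_seat')[:1]];print(seed)
i=im.astype(int);b,g,r=i[...,0],i[...,1],i[...,2]
n,lab,st,ce=cv2.connectedComponentsWithStats((r>150).astype(np.uint8))
for j in range(1,n):
    if st[j,4]>1500:
        m=lab==j;c,rad=circ(plane(big(m),.077,*C));res=np.linalg.norm(plane(big(m),.077,*C)-c,axis=1);print('blob',st[j],c,rad,res.std())
m=(r-g>60);n,lab,st,ce=cv2.connectedComponentsWithStats(m.astype(np.uint8))
for j in range(1,n):
    if st[j,4]>15: q=plane(np.argwhere(lab==j)[:,::-1],.077,*C);_,_,vt=np.linalg.svd(q-q.mean(0));print('red',st[j],q.mean(0),np.degrees(np.arctan2(vt[0,1],vt[0,0])))
np.savez('w5.npz',eye=k['eye'],att=k['attitude'],K=k['intrinsics'],P=P,r=s['eef_rot'])
cv2.imwrite('pics/c5.png',cv2.resize(im[90:290,200:440],(720,600),interpolation=2))
E
```

```text
clock: 8.25
position: [0.4279, -0.3521, 0.3885]
eef_rot: [-3.088, -0.567, 0.002]
wrist_force: [0.0, 1.6, -0.3]
width: 0.334
gripper_force: 20.0
[ 0.42790628 -0.35207149  0.38847875] [-3.08831872e+00 -5.66645084e-01  1.77715109e-03] [ 0.49404831 -0.32768736  0.36832012]
[([0.5093, -0.3424, 0.0793], 0.95), ([0.4966, -0.3256, 0.0779], 0.71)]
blob [   0    0   99  129 7433] [0.47736975 0.07362136] 0.09516622449108843 0.013308913863849064
blob [  462     0   173   268 19214] [ 0.59957905 -0.63517626] 0.1501920578610106 0.05716693930760905
blob [ 572    0   68  172 5003] [ 0.74933421 -0.69262635] 0.09624093283845107 0.03217880872429955
blob [ 398   27  174  239 9705] [ 0.52702412 -0.52717602] 0.09641079044773546 0.03463015142148431
blob [ 288   79   69   69 3697] [ 0.49841689 -0.32626373] 0.031796326241965794 0.0002935598080875268
blob [ 274  314   94   32 2690] [ 0.26728449 -0.41330055] 0.04225687809473005 0.011662087033023247
red [454  28   5   7  16] [ 0.62994603 -0.41980156] 169.29961542606887
red [444  39  17  14  94] [ 0.61297864 -0.42008684] 148.114685054024
red [379  41  11  10  82
[... 1472 characters left out ...]
 235  42  16 263] [ 0.42038533 -0.49946942] -65.93399634680485
red [464 251  13   9  34] [ 0.41796962 -0.53632989] 140.15443534697076
red [521 254   9  11  46] [ 0.43664823 -0.62107273] 177.7694801785655
red [291 267  21  17 141] [ 0.33460625 -0.36470065] 157.2891295540617
red [512 268   8   3  16] [ 0.42083775 -0.61101759] -86.83759689335348
red [  0 306   8  18  49] [-0.06081061  0.18081469] -171.81323196369542
red [ 285  315   80   30 1304] [ 0.27235899 -0.42187769] 130.66243911654593
red [292 317  12   7  37] [ 0.275412  -0.3812549] 146.084380689946
red [158 318  11  13  44] [ 0.18936359 -0.22400542] 157.4228134436697
red [156 326  17  13 106] [ 0.1735043  -0.22835868] 148.90278995476433
```

View pics/c5.png

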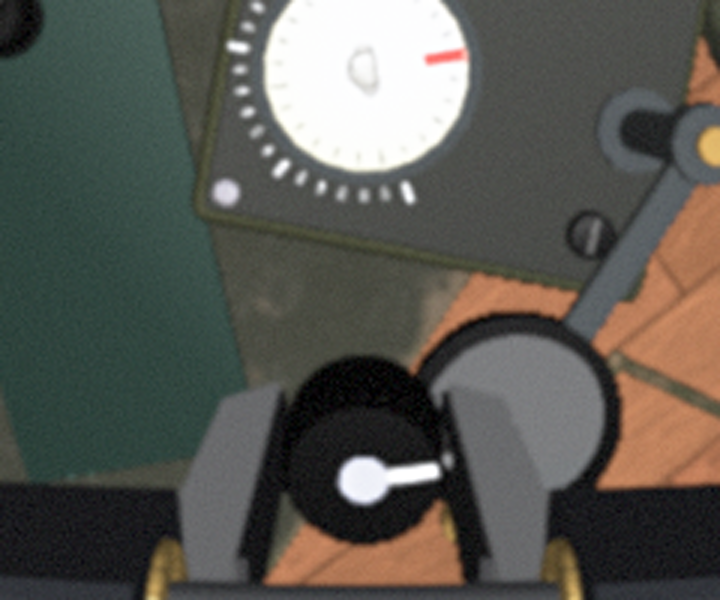

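The dial is centred at crop (366,68), with the red bar at (446,57) and the lens at (520,410), well clear. I'll go over the shaft, turn by -0.03 rad and lower slowly.

```bash
python3 -m handwheel '[{"tx":0.03,"ty":0,"tz":0,"roll":-0.03,"claw":1},{"tx":0.06,"ty":0.001,"tz":0,"roll":-0.03,"claw":1},{"tx":0.0755,"ty":0.001,"tz":0.03,"roll":-0.03,"claw":1},{"tx":0.0755,"ty":0.001,"tz":0.06,"roll":-0.03,"claw":1},{"tx":0.0755,"ty":0.001,"tz":0.082,"roll":-0.03,"claw":1},{"tx":0.0755,"ty":0.001,"tz":0.086,"roll":-0.03,"claw":1},{"tx":0.0755,"ty":0.001,"tz":0.086,"roll":-0.03,"claw":1}]' 20
python3 - <<'E'
from h import *
s=sensors.sense();print(s['position'],np.degrees(R.from_rotvec(s['eef_rot']).as_euler('ZYX')[0]),s['wrist_force'])
print(tool([.4987,-.3261,.3]))
E
python3 -m handwheel '[{"tx":0,"ty":0,"tz":0.005,"roll":0,"claw":1},{"tx":0,"ty":0,"tz":0.009,"roll":0,"claw":1},{"tx":0,"ty":0,"tz":0.009,"roll":0,"claw":1}]' 20
```

```text
clock: 9.28
position: [0.499, -0.3266, 0.3044]
eef_rot: [3.081, 0.613, 0.001]
wrist_force: [0.0, -0.4, 0.3]
width: 0.337
gripper_force: 20.0
[ 0.49899053 -0.32658803  0.30442118] 22.516707590951263 [ 0.01915968 -0.43582324  0.29588097]
[-8.32012914e-05 -5.64929151e-04  4.42078390e-03]
clock: 9.65
position: [0.4989, -0.3267, 0.2944]
eef_rot: [-3.081, -0.613, 0.0]
wrist_force: [-0.0, 0.0, -1.8]
width: 0.334
gripper_force: 20.0
```

```bash
python3 -m handwheel '[{"tx":0,"ty":-0.0005,"tz":0.002,"roll":0,"claw":1},{"tx":0,"ty":-0.0005,"tz":0.004,"roll":0,"claw":1},{"tx":0,"ty":-0.0005,"tz":0.004,"roll":0,"claw":1}]' 20
```

```text
clock: 10.02
position: [0.4987, -0.3262, 0.2903]
eef_rot: [-3.081, -0.613, 0.001]
wrist_force: [-0.3, 1.3, -2.7]
width: 0.335
gripper_force: 20.0
```

```bash
python3 -m handwheel '[{"tx":0,"ty":0,"tz":0.002,"roll":0,"claw":1},{"tx":0,"ty":0,"tz":0.004,"roll":0,"claw":1},{"tx":0,"ty":0,"tz":0.004,"roll":0,"claw":1}]' 20
```

```text
clock: 10.4
position: [0.4987, -0.3262, 0.2863]
eef_rot: [-3.081, -0.613, 0.001]
wrist_force: [-2.2, 1.1, -0.6]
width: 0.333
gripper_force: 20.0
```

```bash
python3 -m handwheel '[{"tx":0,"ty":0,"tz":0,"roll":0,"claw":0.5},{"tx":0,"ty":0,"tz":0,"roll":0,"claw":0.5},{"tx":0,"ty":0,"tz":0,"roll":0,"claw":0.5},{"tx":0,"ty":0,"tz":-0.03,"roll":0,"claw":0.5},{"tx":0,"ty":0,"tz":-0.06,"roll":0,"claw":0.5},{"tx":0,"ty":0,"tz":-0.06,"roll":0,"claw":1},{"tx":0,"ty":0,"tz":-0.06,"roll":0,"claw":1},{"tx":0,"ty":0,"tz":-0.06,"roll":0,"claw":1},{"tx":0,"ty":0,"tz":-0.06,"roll":0,"claw":1}]' 20
python3 - <<'E'
from h import *
k=optics.get_calibration('wrist');s=sensors.sense()
np.savez('w6.npz',eye=k['eye'],att=k['attitude'],K=k['intrinsics'],P=s['position'],r=s['eef_rot'])
im=save('wrist','w6')[:,:,::-1];print(s['position'],s['width'])
print(optics.mark_of('wrist','knob_top')[:1],optics.mark_of('wrist','tuning_knob')[:1])
print(optics.mark_of('wrist','dial_mark')[:1])
cv2.imwrite('pics/c6.png',cv2.resize(im[120:290,200:440],(800,567),interpolation=2))
E
```

```text
clock: 11.52
position: [0.4987, -0.3262, 0.3459]
eef_rot: [-3.08, -0.613, 0.001]
wrist_force: [-0.9, 0.4, 0.5]
width: 0.114
gripper_force: 0.0
[ 0.49869725 -0.32622937  0.34591226] 0.11386853252859587
[{'at': [0.4949, -0.3266, 0.1126], 'conf': 0.91}] [{'at': [0.4951, -0.3274, 0.0877], 'conf': 0.67}]
[{'at': [0.5087, -0.3446, 0.0771], 'conf': 0.97}]
```

View pics/c6.png

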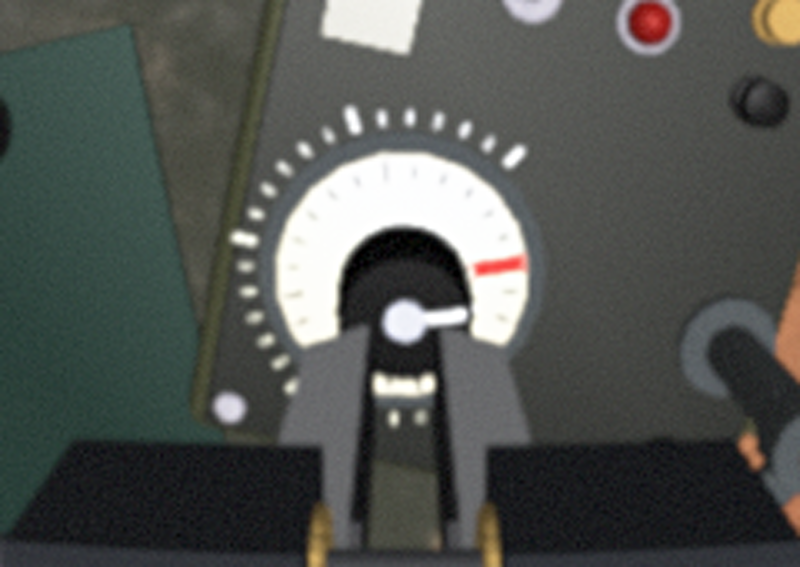

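The knob is over the shaft with its line (tip at crop (465,315)) parallel to the red bar (500,265). I'll finish closing the fingers and press down.

```bash
python3 -m handwheel '[{"tx":0,"ty":0,"tz":0.01,"roll":0,"claw":1},{"tx":0,"ty":0,"tz":0.025,"roll":0,"claw":1},{"tx":0,"ty":0,"tz":0.033,"roll":0,"claw":1},{"tx":0,"ty":0,"tz":0.036,"roll":0,"claw":1},{"tx":0,"ty":0,"tz":0.038,"roll":0,"claw":1},{"tx":0,"ty":0,"tz":0.038,"roll":0,"claw":1}]' 20
python3 -m handwheel '[{"tx":0,"ty":0,"tz":0.002,"roll":0,"claw":1},{"tx":0,"ty":0,"tz":0.004,"roll":0,"claw":1},{"tx":0,"ty":0,"tz":0.004,"roll":0,"claw":1}]' 20
```

```text
clock: 12.48
position: [0.4988, -0.3263, 0.3092]
eef_rot: [3.08, 0.613, 0.001]
wrist_force: [-0.2, 0.7, 3.1]
width: 0.001
gripper_force: 1.5
clock: 12.85
position: [0.4987, -0.3262, 0.3044]
eef_rot: [-3.081, -0.613, 0.0]
wrist_force: [0.1, 0.0, -0.1]
width: 0.008
gripper_force: 0.0
```

```bash
python3 -m handwheel '[{"tx":0,"ty":0,"tz":0.001,"roll":0,"claw":1},{"tx":0,"ty":0,"tz":0.0018,"roll":0,"claw":1},{"tx":0,"ty":0,"tz":0.0018,"roll":0,"claw":1}]' 20
python3 -m handwheel '[{"tx":0,"ty":0,"tz":0.0007,"roll":0,"claw":1},{"tx":0,"ty":0,"tz":0.0007,"roll":0,"claw":1}]' 20
```

```text
clock: 13.22
position: [0.4988, -0.3262, 0.3034]
eef_rot: [3.081, 0.613, 0.001]
wrist_force: [-1.8, 1.4, 6.7]
width: 0.006
gripper_force: 3.1
clock: 13.48
position: [0.4988, -0.3262, 0.3033]
eef_rot: [3.08, 0.613, 0.001]
wrist_force: [-2.3, 2.0, 11.4]
width: 0.005
gripper_force: 5.6
```

```bash
python3 -m handwheel '[{"tx":0,"ty":0,"tz":0.0012,"roll":0,"claw":1},{"tx":0,"ty":0,"tz":0.0018,"roll":0,"claw":1},{"tx":0,"ty":0,"tz":0.0018,"roll":0,"claw":1}]' 20
python3 -m handwheel '[{"tx":0,"ty":0,"tz":-0.03,"roll":0,"claw":1},{"tx":0,"ty":0,"tz":-0.062,"roll":0,"claw":1},{"tx":-0.03,"ty":0,"tz":-0.08,"roll":0,"claw":1},{"tx":-0.06,"ty":0,"tz":-0.08,"roll":0,"claw":1},{"tx":-0.06,"ty":0,"tz":-0.08,"roll":0,"claw":1}]' 20
python3 - <<'E'
from h import *
k=optics.get_calibration('wrist');s=sensors.sense()
im=save('wrist','w7')[:,:,::-1];P=s['position']
for t in ['knob_top','tuning_knob','dial_mark','shaft_seat','lens_center','lens_hinge']: print(t,[(np.round(d['at'],4),d['conf']) for d in optics.mark_of('wrist',t)[:1]])
print(P)
import numpy as np
from arc import arc
Rm=R.from_rotvec(s['eef_rot']).as_matrix()
arc([168],-.058,np.array([*P[:2],0]),Rm); arc(list(range(162,107,-6))+[103,100,98],-.043,np.array([*P[:2],0]),Rm)
cv2.imwrite('pics/c7.png',cv2.resize(im[40:240,220:470],(750,600),interpolation=2))
E
```

```text
clock: 13.85
position: [0.4989, -0.3263, 0.3032]
eef_rot: [3.079, 0.613, 0.004]
wrist_force: [-5.9, 4.6, 24.1]
width: 0.002
gripper_force: 12.0
clock: 14.48
position: [0.4422, -0.3498, 0.3806]
eef_rot: [3.082, 0.61, 0.0]
wrist_force: [0.4, 0.0, -0.9]
width: 0.008
gripper_force: 0.0
knob_top [(array([ 0.496 , -0.3232,  0.1094]), 0.73)]
tuning_knob [(array([ 0.495 , -0.3252,  0.0805]), 0.81)]
dial_mark [(array([ 0.5093, -0.3462,  0.0786]), 0.82)]
shaft_seat []
lens_center [(array([ 0.4247, -0.3951,  0.1336]), 0.86)]
lens_hinge [(array([ 0.5138, -0.4147,  0.1327]), 0.95)]
[ 0.4422448  -0.3497728   0.38060021]
168 [ 0.4114 -0.4525] [-0.0677  0.0832]
162 [ 0.4126 -0.4276] [-0.057   0.0607]
156 [ 0.4118 -0.4172] [-0.0538  0.0507]
150 [ 0.4121 -0.4067] [-0.0496  0.0412]
144 [ 0.4134 -0.3964] [-0.0444  0.0321]
138 [ 0.4158 -0.3862] [-0.0383  0.0237]
132 [ 0.4193 -0.3764] [-0.0313  0.0159]
126 [ 0.4238 -0.367 ] [-0.0236  0.0089]
120 [ 0.4293 -0.3581] [-0.0152  0.0027]
114 [ 0.4356 -0.3498] [-0.0061 -0.0025]
108 [ 0.4428 -0.3422] [ 0.0034 -0.0068]
103 [ 0.4494 -0.3365] [ 0.0116 -0.0096]
100 [ 0.4535 -0.3333] [ 0.0167 -0.0109]
98 [ 0.4564 -0.3314] [ 0.0201 -0.0116]
```

View pics/c7.png

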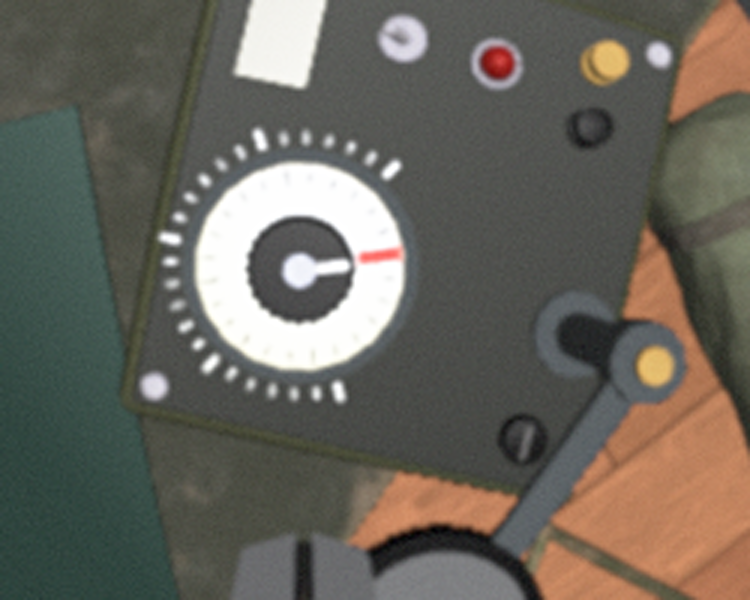

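The knob sits square on the shoulder, with its dot at crop (300,270) and its line in line with the red bar (380,256). Now I'll swing the lens back.

```bash
python3 -m handwheel '[{"tx":-0.035,"ty":0.042,"tz":0,"roll":0,"claw":1},{"tx":-0.068,"ty":0.083,"tz":0,"roll":0,"claw":1},{"tx":-0.068,"ty":0.085,"tz":0.03,"roll":0,"claw":1},{"tx":-0.068,"ty":0.085,"tz":0.0595,"roll":0,"claw":1},{"tx":-0.068,"ty":0.085,"tz":0.0595,"roll":0,"claw":1},{"tx":-0.057,"ty":0.061,"tz":0.0595,"roll":0,"claw":1},{"tx":-0.0535,"ty":0.051,"tz":0.0595,"roll":0,"claw":1},{"tx":-0.0495,"ty":0.041,"tz":0.0595,"roll":0,"claw":1},{"tx":-0.0445,"ty":0.032,"tz":0.0595,"roll":0,"claw":1},{"tx":-0.038,"ty":0.024,"tz":0.0595,"roll":0,"claw":1},{"tx":-0.031,"ty":0.016,"tz":0.0595,"roll":0,"claw":1},{"tx":-0.0235,"ty":0.009,"tz":0.0595,"roll":0,"claw":1},{"tx":-0.015,"ty":0.0025,"tz":0.0595,"roll":0,"claw":1},{"tx":-0.006,"ty":-0.0025,"tz":0.0595,"roll":0,"claw":1},{"tx":0.0035,"ty":-0.007,"tz":0.0595,"roll":0,"claw":1},{"tx":0.0115,"ty":-0.0095,"tz":0.0595,"roll":0,"claw":1},{"tx":0.0115,"ty":-0.0095,"tz":0.0595,"roll":0,"claw":1}]' 20
python3 - <<'E'
from h import *
save('wrist','w8')
for t in ['lens_center','lens_hinge']: print(t,[(np.round(d['at'],4),d['conf']) for d in optics.mark_of('wrist',t)[:1]])
print(sensors.sense()['wrist_force'],sensors.sense()['position'])
E
```

```text
clock: 16.95
position: [0.4508, -0.3356, 0.3208]
eef_rot: [-3.081, -0.614, -0.0]
wrist_force: [-0.4, -0.1, 0.0]
width: 0.006
gripper_force: 0.0
lens_center [(array([ 0.4866, -0.3281,  0.1336]), 0.75)]
lens_hinge [(array([ 0.5117, -0.4152,  0.1342]), 0.91)]
[ 0.77083028 -0.01414186 -0.06811704] [ 0.45020704 -0.33609788  0.32078493]
```

```bash
python3 -m handwheel '[{"tx":0.002,"ty":0,"tz":0,"roll":0,"claw":1},{"tx":0.004,"ty":0,"tz":0,"roll":0,"claw":1},{"tx":0.006,"ty":0,"tz":0,"roll":0,"claw":1},{"tx":0.0075,"ty":0.0005,"tz":0,"roll":0,"claw":1},{"tx":0.0075,"ty":0.0005,"tz":0,"roll":0,"claw":1}]' 20
python3 -m handwheel '[{"tx":0.001,"ty":0,"tz":0,"roll":0,"claw":1},{"tx":0.002,"ty":0,"tz":0,"roll":0,"claw":1},{"tx":0.002,"ty":0,"tz":0,"roll":0,"claw":1}]' 20
python3 -m handwheel '[{"tx":0.001,"ty":0,"tz":0,"roll":0,"claw":1},{"tx":0.002,"ty":0,"tz":0,"roll":0,"claw":1},{"tx":0.002,"ty":0,"tz":0,"roll":0,"claw":1}]' 20
```

```text
clock: 17.73
position: [0.4574, -0.3336, 0.3208]
eef_rot: [-3.081, -0.613, 0.001]
wrist_force: [-3.7, 1.2, 0.4]
width: 0.003
gripper_force: 1.5
clock: 18.1
position: [0.4583, -0.3334, 0.3207]
eef_rot: [-3.081, -0.612, 0.006]
wrist_force: [-15.8, -1.1, 4.3]
width: 0.004
gripper_force: 7.7
clock: 18.48
position: [0.4593, -0.3331, 0.3207]
eef_rot: [-3.081, -0.611, 0.011]
wrist_force: [-28.3, -6.4, 8.0]
width: 0.003
gripper_force: 14.1
```

The force has climbed to 28 N, so the lens is against its stop. I'll back off, rise and check.

```bash
python3 -m handwheel '[{"tx":-0.005,"ty":0,"tz":0,"roll":0,"claw":1},{"tx":-0.03,"ty":0,"tz":0,"roll":0,"claw":1},{"tx":-0.05,"ty":0,"tz":-0.04,"roll":0,"claw":1},{"tx":-0.05,"ty":0,"tz":-0.09,"roll":0,"claw":1},{"tx":-0.05,"ty":0,"tz":-0.1,"roll":0,"claw":1},{"tx":-0.05,"ty":0,"tz":-0.1,"roll":0,"claw":1},{"tx":-0.05,"ty":0,"tz":-0.1,"roll":0,"claw":1}]' 20
python3 - <<'E'
from h import *
im=save('wrist','w9')[:,:,::-1]
for t in ['lens_center','lens_hinge','tuning_knob','dial_mark','spare_knob']: print(t,[(np.round(d['at'],4),d['conf']) for d in optics.mark_of('wrist',t)[:1]])
cv2.imwrite('pics/c9.png',cv2.resize(im[20:220,220:470],(750,600),interpolation=2))
E
```

```text
clock: 19.35
position: [0.415, -0.3511, 0.4193]
eef_rot: [-3.079, -0.613, 0.002]
wrist_force: [-0.0, 0.3, 0.0]
width: 0.0
gripper_force: 0.0
lens_center [(array([ 0.4967, -0.3258,  0.1338]), 0.63)]
lens_hinge [(array([ 0.515 , -0.4157,  0.1337]), 0.6)]
tuning_knob []
dial_mark []
spare_knob [(array([ 0.471 , -0.1814,  0.0021]), 0.89)]
```

View pics/c9.png

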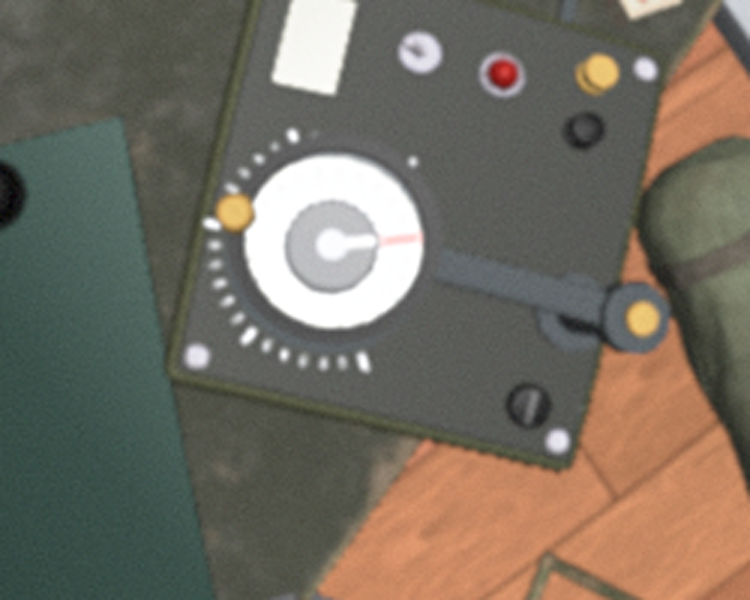

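The lens is centred over the dial at crop (335,240), and the knob's line still lines up with the red mark through the glass.

```bash
python3 -c "
from station import job_done
print(job_done())"
```

```text
the job is handed in; nothing more can be done
None
```

The knob is pressed down onto the shoulder with its white line over the red mark, the lens is back over the dial against its stop, and nothing else was moved; the job is handed in at about 19.6 s.

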